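Clear the coil jig and present the coil pair for inspection

ROBOT

A 6-joint arm with a two-finger parallel gripper is mounted at the origin on the work surface. World frame = base frame: x ahead of the robot, y to its left, z up, the work surface at z = 0. Lengths are in m, angles in degrees, forces in N, time in s.
With the tool pointing down it reaches from about 0.4 to 0.825 m from the base axis. Payload 7 kg.
Tool frame: the origin (TCP) lies midway between the tips of the shut fingers; the grasp point (between the pads) lies 19 mm behind it (r.grip_depth is the distance from the TCP to the grasp point, in m); z points along the fingers, y is the line along which they close (so a half turn about z gives the same grasp; the last joint's range is limited). The gripper opens to 88 mm and grips with 3 to 60 N. Pads are 19 mm wide; open, the fingers measure 130 mm over their backs; the gripper's body (78 mm by 193 mm) begins 47 mm behind the grasp point.
Start: joints at [83.887, 20.546, 0.682, 0, -70.136, -16.507], TCP at [0.26, 0.623, 0.227] pointing down, gripper open.
Joint ranges: [-176.03, 176.03], [-82.01, 121.73], [-58.28, 71.71], [-173.87, 95.51], [-174.79, -0.11], [-173.66, 173.66]. Speed limits (degrees/s): [136.94, 136.94, 172.46, 180, 180, 180].

INTERFACE

Orientations are given as [roll, pitch, yaw] about the fixed x, y, z axes, in that order (R = Rz(yaw) Ry(pitch) Rx(roll)).
In Python, from plant import r, capture, close_job, search_frame, outline_of gives the robot as it stands.
- The arm moves only by the shell command python3 -m creep 'ROWS' [FORCE]. ROWS is JSON, a list of rows, each a list of 7 numbers: the finger opening in mm, from 0 to 87.6, then the shift along the world's x, y, z in units of 25 mm (1.0 is 25 mm), then the turn, a rotation vector about the world's x, y, z in degrees. In form: [[hand, x, y, z, ax, ay, az], ...]. A call has 1 to 8 rows; each row shifts and turns the commanded pose from where the row before left it; what a row does not reach is not made up. A row lasts 1/12 s, in which the tool goes at most 41.7 mm and 7.16 degrees, less where a joint would pass 70% of its speed; a pose out of reach is approached as far as the arm can. A call is refused whole if a number of a shift passes 1 or a number of a turn 7.16, either way. A call with a gripper value outside its range is refused whole. The fingers move at their own pace and stop on an object; FORCE is the grip in N (left out, the last holds). Time passes only in rows, so rows that do not move let the fingers close. It gives the time, the measured TCP pose, the force, the opening and the grip force at its end, in the units of the state.
- r.get_state(): the state, without advancing time (a new reading comes with each control period).
- capture(name): name is "side" or "top" or "wrist"; returns a dict with "frame" (420x560x3 uint8, red, green, blue), "K" (3x3 intrinsics, pixels), "origin" and "rotation" of the camera in the world. Camera axes: x right, y down, z forward; pixel columns grow to the right and rows downward; lengths in m; the calibration is good to about 2 mm. The wrist camera is an equidistant fisheye: a pixel r from the principal point sees the ray r / f radians off the axis. A picture is of the moment at which its call begins. There is no depth.
- close_job(): hands the job in; it is judged then, once.
Trained networks look in a picture, given as the dict that the camera call returned (one of the last four; its "shot" number tells which), for a name from the list of things; names that differ only in an ending like _2 or _b are one class to them, and where a whole thing is asked for, a point or a joint stands for the part that bears it (a point fixed in the world has none). Each returns a list of dicts, best first, with "conf" (0 to 1); they miss things now and then, are a little off and sometimes report something else, mostly with a low value. They report only what shows in the picture. A call takes as long as a camera call. They do not tell look-alikes from the thing itself.
- search_frame(picture, target): "bbox" ([left, top, right, bottom] in pixels, round what is visible of it).
- outline_of(picture, target): "region" (420x560 bool, what is visible of it) and "bbox" ([left, top, right, bottom] in pixels, round what is visible of it).
The state is a dict: "time_s": time; "joints": joint angles; "qd": joint speeds; "joint_torque": joint torques, N m; "tcp_pos": TCP position; "eef_rot": TCP orientation; "contact_force": force on the tool from outside, world axes, zero at the start; "moment": the same for the moment, N m; "gripper_width": finger opening in m; "gripper_force": force on a finger pad.
Only numpy, scipy, OpenCV 4.12 (cv2) and the standard library are available. Lean on these libraries where they do the work, as an engineer would, in place of code of your own. Each camera call takes 0.05 s, during which the arm holds its last target. There are 200 camera calls.

TASK

With the bench brush, sweep the three scraps off the jig's bed into its white catch tray, never touching them with the gripper, and stand the brush back on its bristles on the open counter. Only then draw the yellow-cored coil pair up out of its pocket, turn it onto its side so that its height lies level, and finish while still holding it so, at rest, more than 15 cm above the counter and touching nothing but the gripper. Leave the canister, hammer, tweezers and tube tips where they are.

Things in the scene. Friction and masses are not known exactly. Their poses are not given: they have to be found in the camera images.
- jig: fixed assembly jig: dark bed, white catch tray along the bed's +y edge, blue pocket block behind the bed. Origin on the counter under the centre of the bed; z up. Bed: flat plate 110 mm in x, 140 mm in y, top 30 mm above the counter, no rim; scraps pushed over its +y edge (y = 70 mm) drop into the tray. Free counter beyond its -y edge
- bed_center (a point): centre of the bed's top face, 30 mm above the jig's origin; axes as the jig
- tray_center (a point): centre of the catch tray's floor, 115 mm to +y of the jig's origin, 4 mm above the counter; axes as the jig. Inside about 152 mm in x, jig y = 70 to 161 mm; outer walls 36 mm above the counter; open towards the bed over x = -55 to 55 mm
- pocket (a point): mouth centre of the pocket in the top of the blue block (60 x 60 mm, top 46 mm above the counter), 100 mm to +x of the jig's origin; axes as the jig. The pocket is 16 mm deep and holds the coil pair's foot with about 1.5 mm play each side
- coils: coil pair, 68 mm tall, 0.2 to 0.37 kg: two copper coils (20 mm diameter, z 20 to 48, side by side along x) between a yellow iron foot (36 x 12 mm, z 0 to 20) and a yellow head block (46 mm in x, 14 in y, z 48 to 68). Stands loosely in the pocket, x parallel to the jig's x, foot underside 30 mm above the counter. Origin at the centre of the foot's underside, z along its height
- coils_grip (a point): centre of the coil pair's yellow head block, 58 mm above the foot's underside; axes as the coils. Grip the head across y (14 mm) from above
- brush: bench brush, about 0.15 kg, standing on its bristles on the counter. Stiff black bristle block 96 mm in x, 28 mm in y, z 0 to 30 mm; wooden back 100 x 34 mm, z 30 to 48 mm; upright square wooden handle 24 x 24 mm, z 48 to 115 mm. Origin at the centre of the bristles' underside, z up along the handle, x along the long side. The bristles behave as a rigid block
- brush_grip (a point): point in the brush's handle to grip, 93 mm above the bristles' underside; axes as the brush
- scrap_hex: brass hexagon stub, 20 mm across the corners, 14 mm high, loose on the jig's bed; origin at the centre of its underside
- scrap_bar: copper bar offcut 18 x 14 x 12 mm, loose on the jig's bed; origin at the centre of its underside
- scrap_cube: red plastic offcut 16 x 16 x 14 mm, loose on the jig's bed; origin at the centre of its underside
- canister: brushed steel screw-top canister, 70 mm diameter, 92 mm tall, standing on the counter; origin at the centre of its underside; leave alone
- hammer: small tack hammer with brass head and dark wooden handle, 190 mm long, lying on the counter along its x; leave alone
- tweezers: steel tweezers with black rubber ends, 125 mm long, 8 mm high, lying on the counter along its x; leave alone
- tip0: chrome tube tip, 17 mm diameter, 42 mm tall, standing on the counter; origin at the centre of its underside; leave alone
- tip1: chrome tube tip, 17 mm diameter, 42 mm tall, standing on the counter; origin at the centre of its underside; leave alone
- tip2: chrome tube tip, 17 mm diameter, 42 mm tall, standing on the counter; origin at the centre of its underside; leave alone
Mind the look-alikes: they are no part of the job. What is meant by the coils is not purple, and is the smaller of those in its own colour.

How it is judged (in metres and radians):
On the way, in this order (a step that is already met when the one before it is completed fails the run):
1. the three scraps lie in the catch tray while the coil pair still stands in its pocket (x of scrap_hex in the frame of jig between -0.08 and 0.08 m and y of scrap_hex in the frame of jig between 0.069 and 0.165 m and z of each of scrap_hex, scrap_bar, scrap_cube in the frame of jig below 0.028 m and x of scrap_bar in the frame of jig between -0.08 and 0.08 m and y of scrap_bar in the frame of jig between 0.069 and 0.165 m and x of scrap_cube in the frame of jig between -0.08 and 0.08 m and y of scrap_cube in the frame of jig between 0.069 and 0.165 m and z of coils in the frame of jig below 0.036 m), for 0.2 s.
2. the brush stands released on its bristles on the counter, the coil pair still in its pocket (height (world z) of brush below 0.01 m and angle between brush's own z axis and vertical below 0.15 rad and contact force between brush and the fingers below 0.1 N and contact force between brush and jig below 0.1 N and z of coils in the frame of jig below 0.036 m), for 0.2 s.
3. the coil pair is held raised on its side (height (world z) of coils_grip above 0.15 m and angle between coils's own z axis and vertical between 1.13 and 2.01 rad and contact force between coils and the fingers above 2 N and contact force between coils and jig below 0.1 N), for 0.2 s.
At the end, for the whole second after the job is handed in: Scraps at rest in the catch tray; brush released on the counter, off the jig, upright within 8 degrees; coil pair gripped, at rest, its height axis within 25 degrees of level, its head centre over 150 mm above the counter, clear of the jig; bystanders within 20 mm of their start (all of step 3 and x of scrap_hex in the frame of jig between -0.08 and 0.08 m and y of scrap_hex in the frame of jig between 0.069 and 0.165 m and z of each of scrap_hex, scrap_bar, scrap_cube in the frame of jig below 0.028 m and x of scrap_bar in the frame of jig between -0.08 and 0.08 m and y of scrap_bar in the frame of jig between 0.069 and 0.165 m and x of scrap_cube in the frame of jig between -0.08 and 0.08 m and y of scrap_cube in the frame of jig between 0.069 and 0.165 m and height (world z) of brush below 0.01 m and angle between brush's own z axis and vertical below 0.15 rad and contact force between brush and the fingers below 0.1 N and contact force between brush and jig below 0.1 N and linear speed of each of coils, scrap_hex, scrap_bar, scrap_cube below 0.03 m/s and linear speed of brush below 0.02 m/s); the arm keeps its last pose, push and grip.
It fails at once if the gripper or arm touches a scrap (contact force between any of scrap_hex, scrap_bar, scrap_cube and the fingers above 0.2 N or contact force between any of scrap_hex, scrap_bar, scrap_cube and the arm above 0.2 N).
It fails at once if a bystander (canister, hammer, tweezers or tube tip) is moved more than 20 mm (distance of any of canister, hammer, tweezers, tip0, tip1, tip2 from where it was at the start of the episode above 0.02 m).
It also fails if it takes over 64 s, if anything falls off the work surface, if the arm or the gripper's body presses on something with over 40 N, if the wrist force passes 120 N, or if a joint passes its speed limit or range.

## Working session

There is one attempt and no reset: what is moved stays moved. The work goes in short steps, Python scripts to look and compute and a shell command to move; the robot and the scene stay as the last step left them, time stands still between calls to the robot, and variables do not carry over. Pictures are saved under pics/ and viewed, at most 10 in all, crops included, and the job is handed in when it is done.

```bash
mkdir -p pics; cat > h.py <<'E'
import numpy as np, cv2
from plant import r, capture, close_job, search_frame, outline_of
def save(p,n): cv2.imwrite('pics/'+n,cv2.cvtColor(p['frame'],cv2.COLOR_RGB2BGR))
def ray(p,uv):
    K=np.array(p['K']);x=(uv[0]-K[0,2])/K[0,0];y=(uv[1]-K[1,2])/K[1,1]
    if p.get('fish'):
        t=np.hypot(x,y);s=np.sin(t)/max(t,1e-9);d=np.array([x*s,y*s,np.cos(t)])
    else: d=np.array([x,y,1.])
    d=np.array(p['rotation'])@d
    return np.array(p['origin']),d/np.linalg.norm(d)
def atz(p,uv,z):
    o,d=ray(p,uv);return o+d*(z-o[2])/d[2]
def proj(p,X):
    c=np.array(p['rotation']).T@(np.array(X)-np.array(p['origin']));K=np.array(p['K'])
    if p.get('fish'):
        t=np.arctan2(np.hypot(c[0],c[1]),c[2]);h=np.hypot(c[0],c[1]);q=np.array([c[0],c[1]])/h*t
    else: q=c[:2]/c[2]
    return np.array([K[0,0]*q[0]+K[0,2],K[1,1]*q[1]+K[1,2]])
def tri(rs):
    A=np.zeros((3,3));b=np.zeros(3)
    for o,d in rs:
        M=np.eye(3)-np.outer(d,d);A+=M;b+=M@o
    X=np.linalg.solve(A,b)
    return X,[np.linalg.norm((np.eye(3)-np.outer(d,d))@(X-o)) for o,d in rs]
def cap(n):
    p=capture(n); 
    if n=='wrist': p['fish']=True
    return p
E
python3 - <<'E'
from h import *
np.set_printoptions(precision=3,suppress=True)
for n in ['top','side','wrist']:
    p=cap(n);save(p,n+'0.png');print(n,p['origin'],p['K'][0],p['K'][1],p.keys())
    print(p['rotation'])
    for t in ['jig','coils','brush','scrap_hex','scrap_bar','scrap_cube','canister','hammer','tweezers','tip0']:
        print(t,[(np.round(d['bbox']).astype(int).tolist(),round(d['conf'],2)) for d in search_frame(p,t)][:4])
print(r.get_state())
a=[cv2.imread(f'pics/{n}0.png') for n in ['top','side']]
E
```

```text
top [0.444 0.005 1.442] [432.004   0.    286.176] [  0.    432.004 202.954] dict_keys(['frame', 'K', 'origin', 'rotation', 'shot'])
[-174.486   -1.113  -91.186]
jig [([220, 190, 291, 253], 0.89)]
coils [([279, 162, 290, 176], 0.65), ([218, 188, 293, 249], 0.65), ([296, 181, 308, 200], 0.57), ([272, 190, 280, 205], 0.43)]
brush [([348, 230, 368, 259], 0.67), ([221, 191, 292, 254], 0.66)]
scrap_hex []
scrap_bar []
scrap_cube []
canister [([353, 161, 381, 185], 0.83)]
hammer [([398, 162, 428, 214], 0.85)]
tweezers [([148, 235, 166, 267], 0.46)]
tip0 []
side [0.112 0.554 0.988] [418.953   0.    275.873] [  0.    418.953 204.761] dict_keys(['frame', 'K', 'origin', 'rotation', 'shot'])
[-140.646   -0.113 -141.619]
jig [([218, 214, 316, 307], 0.87)]
coils [([254, 204, 268, 228], 0.72), ([262, 183, 283, 202], 0.65)]
brush [([334, 169, 374, 209], 0.98)]
scrap_hex [([287, 244, 294, 254], 0.53)]
scrap_bar [([274, 248, 283, 257], 0.38)]
scrap_cube [([297, 233, 304, 239], 0.48)]
canister [([288, 133, 313, 166], 0.71)]
hammer [([312, 119, 368, 150], 0.68), ([339, 174, 368, 208], 0.39)]
tweezers [(
[... 203 characters left out ...]
dict_keys(['frame', 'K', 'origin', 'rotation', 'shot', 'fish'])
[ 163.381   -0.024 -112.628]
jig []
coils []
brush []
scrap_hex []
scrap_bar []
scrap_cube []
canister []
hammer []
tweezers [([386, 1, 424, 38], 0.85)]
tip0 []
{'time_s': 1.65, 'joints': array([ 83.887,  20.546,   0.683,   0.001, -70.135, -16.508]), 'qd': array([ 0.118,  0.045, -0.056, -0.009, -0.006,  0.075]), 'joint_torque': array([  0.002, -58.238,  29.33 ,   7.002,   0.012,  -0.   ]), 'tcp_pos': array([0.26 , 0.623, 0.227]), 'eef_rot': array([-179.997,    0.   ,  -22.621]), 'contact_force': array([-0.219,  0.873, -0.148]), 'moment': array([ 0.039, -0.023, -0.007]), 'gripper_force': 0.0, 'gripper_width': 0.08731949799653776}
```

```bash
python3 - <<'E'
import re
s=open('h.py').read()
s=s.replace("    p=capture(n); \n","    p=capture(n);p['rotation']=Rotation.from_euler('xyz',p['rotation'],degrees=True).as_matrix()\n").replace("import numpy as np, cv2","import numpy as np, cv2\nfrom scipy.spatial.transform import Rotation")
open('h.py','w').write(s)
import cv2
a=cv2.imread('pics/top0.png')[130:290,130:450];cv2.imwrite('pics/topc.png',cv2.resize(a,None,fx=2.5,fy=2.5,interpolation=cv2.INTER_CUBIC))
a=cv2.imread('pics/side0.png')[110:330,130:390];cv2.imwrite('pics/sidec.png',cv2.resize(a,None,fx=2.7,fy=2.7,interpolation=cv2.INTER_CUBIC))
E
```

```text
(no output)
```

View pics/topc.png

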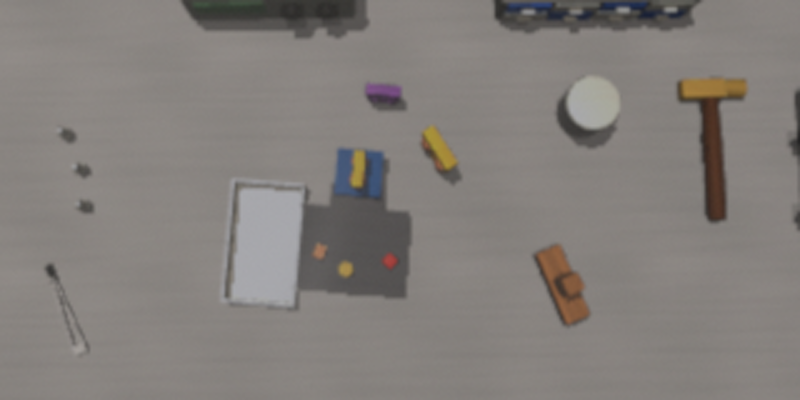

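View pics/sidec.png

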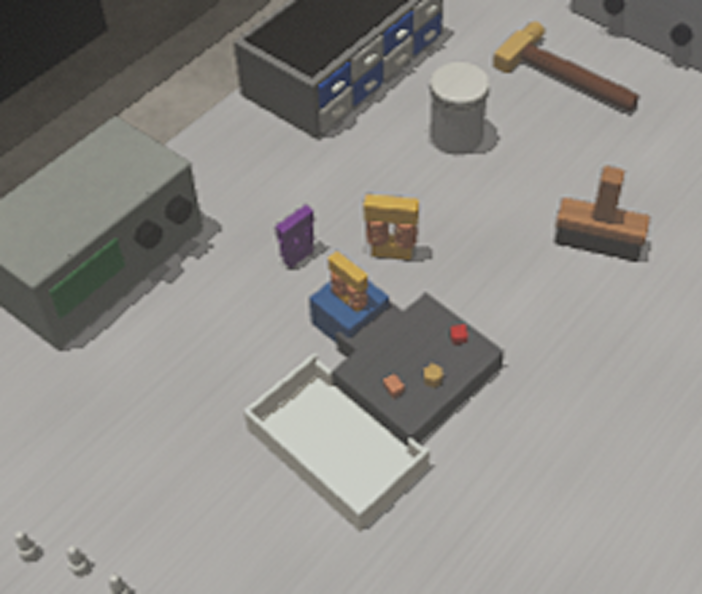

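The top crop shows the jig (bed about 355,250, tray about 265,240), the brush at 562,285, and the canister and hammer to the right. There are three coil-like things in the top crop: purple at (383,93), free-standing yellow at (438,148), and yellow in the blue pocket at (358,168). The pocket one fits because it is yellow and smaller than the free-standing yellow one, which also shows in the side crop (390,225 against 345,282).

```bash
python3 - <<'E'
from h import *
np.set_printoptions(precision=4,suppress=True)
T=cap('top');S=cap('side')
def hsvmask(p,lo,hi,box):
    h=cv2.cvtColor(p['frame'],cv2.COLOR_RGB2HSV);m=cv2.inRange(h,lo,hi);z=np.zeros_like(m);l,t,r_,b=box;z[t:b,l:r_]=m[t:b,l:r_];return z
def rect(m):
    c=max(cv2.findContours(m,0,1)[0],key=cv2.contourArea);return cv2.minAreaRect(c)
f=cv2.cvtColor(T['frame'],cv2.COLOR_RGB2HSV)
for n,(x,y) in {'bed':(280,235),'tray':(235,225),'blue':(268,195),'wood':(350,240),'counter':(320,250)}.items(): print(n,f[y,x])
for n,lo,hi,box,z in [('blue',(100,80,30),(125,255,255),(255,180,300,212),.046),('bed',(0,0,20),(180,60,85),(240,210,300,255),.03),('tray',(0,0,165),(180,40,255),(210,195,258,260),.02)]:
    R=rect(hsvmask(T,lo,hi,box));P=cv2.boxPoints(R);W=np.array([atz(T,q,z) for q in P]);c=W.mean(0)
    print(n,R,'\nW',W[:,:2].tolist(),c,'yaw',np.degrees(np.arctan2(*(W[1]-W[0])[:2][::-1])),[np.linalg.norm(W[i]-W[i-1]) for i in (1,2)])
for n in ['brush']:
    for p in (T,S):
        o=outline_of(p,n)[0];m=o['region'].astype(np.uint8);print(n,o['bbox'],rect(m))
        W=[atz(p,q,.048) for q in cv2.boxPoints(rect(m))];print(np.array(W)[:,:2])
E
```

```text
bed [ 0  9 85]
tray [120   6 171]
blue [109 107 119]
wood [ 12 140 140]
counter [ 15  15 136]
blue ((279.5, 199.5), (17.0, 5.0), 90.0) 
W [[0.617985011858212, 0.00460938386777026], [0.6176875541528459, -0.011662057061583207], [0.5621592271385172, -0.010564157926428518], [0.5624680819021952, 0.0056453128336216435]] [ 0.5901 -0.003   0.046 ] yaw -91.04730570529553 [np.float64(0.016274159609759295), np.float64(0.05553917971595552)]
bed ((281.83197021484375, 228.34837341308594), (20.189470291137695, 36.57644271850586), 5.19442892074585) 
W [[0.4414371535429618, 0.0302894516529955], [0.5600299279280073, 0.017406390823303083], [0.5527567841959439, -0.048395326222791774], [0.43416500107811956, -0.03496565670046792]] [ 0.4971 -0.0089  0.03  ] yaw -6.199886704660654 [np.float64(0.1192904832444058), np.float64(0.06620245151020908)]
tray ((236.26560974121094, 227.7242431640625), (23.81374168395996, 43.586692810058594), 4.635463237762451) 
W [[0.43541659355825496, 0.18556801543899681], [0.5776585852609045, 0.1730451768696763], [0.5698038546318386, 0.09498458515256064], [0.42754817198334494, 0.1082762365655799]] [0.5026 0.1405 0.02  ] yaw -5.0312892843033605 [np.float64(0.14279217656920104), np.float64(0.07845478170565139)]
brush [346.5, 228.5, 364.7, 260.8] ((355.4897155761719, 242.226806640625), (29.648107528686523, 12.894896507263184), 66.03751373291016)
[[ 0.4827 -0.208 ]
 [ 0.4988 -0.2468]
 [ 0.4109 -0.2825]
 [ 0.395  -0.2438]]
brush [338.1, 170.5, 371.9, 206.4] ((353.65093994140625, 186.9716796875), (33.37861251831055, 32.554447174072266), 15.945395469665527)
[[ 0.4736 -0.1764]
 [ 0.5228 -0.3016]
 [ 0.4241 -0.3297]
 [ 0.3818 -0.205 ]]
```

```bash
python3 -m creep '[[87,0.4,-1,0,0,0,5.5],[87,0.4,-1,0,0,0,5.5],[87,0.4,-1,0,0,0,5.5],[87,0.4,-1,0,0,0,5.5],[87,0.4,-1,0,0,0,5.5],[87,0.4,-1,0,0,0,5.5],[87,0.4,-1,0,0,0,5.5],[87,0.4,-1,0,0,0,5.5]]' && python3 -m creep '[[87,0.4,-1,0,0,0,0],[87,0.4,-1,0,0,0,0],[87,0.4,-1,0,0,0,0],[87,0.4,-1,0,0,0,0],[87,0.4,-1,0,0,0,0],[87,0.4,-1,0,0,0,0],[87,0.4,-1,0,0,0,0],[87,0.4,-1,0,0,0,0]]' && python3 -m creep '[[87,0,-1,0,0,0,0],[87,0,-1,0,0,0,0],[87,0,-1,0,0,0,0],[87,0,-1,0,0,0,0],[87,0,-1,0,0,0,0],[87,0,-1,0,0,0,0],[87,0,-0.5,0,0,0,0],[87,0,0,0,0,0,0]]'
python3 - <<'E'
from h import *
p=cap('wrist');save(p,'w1.png');print(p['origin'],np.round(p['rotation'],3).tolist(),r.get_state()['joints'])
np.save('w1.npy',p,allow_pickle=True)
for t in ['jig','coils','brush','scrap_hex','scrap_bar','scrap_cube','canister']:
    print(t,[(np.round(d['bbox']).astype(int).tolist(),round(d['conf'],2)) for d in search_frame(p,t)][:4])
E
```

```text
time_s: 2.52
tcp_pos: [0.34, 0.4218, 0.2268]
eef_rot: [-180.0, -0.0, 21.7]
contact_force: [0.3, -0.2, 0.1]
gripper_width: 0.087
gripper_force: 0.0
time_s: 3.18
tcp_pos: [0.4199, 0.2218, 0.2269]
eef_rot: [-180.0, -0.0, 21.4]
contact_force: [0.5, 0.6, 0.2]
gripper_width: 0.0869
gripper_force: 0.0
time_s: 3.85
tcp_pos: [0.4192, 0.0585, 0.2269]
eef_rot: [-180.0, -0.0, 21.3]
contact_force: [-0.3, -0.3, -0.2]
gripper_width: 0.0873
gripper_force: 0.0
[0.4913276  0.0862046  0.38593027] [[0.363, -0.893, -0.266], [-0.932, -0.347, -0.104], [0.001, 0.286, -0.958]] [ 3.49899941e+01 -4.15003945e+00 -2.88757202e+01  2.17133443e-03
 -6.52287041e+01  7.62689225e+01]
jig [([160, 3, 407, 202], 0.8)]
coils [([360, 21, 403, 71], 0.73), ([432, 44, 487, 102], 0.72), ([404, 0, 449, 10], 0.59)]
brush [([465, 210, 508, 251], 0.6)]
scrap_hex [([301, 144, 324, 160], 0.64)]
scrap_bar [([279, 112, 301, 129], 0.81)]
scrap_cube [([532, 92, 556, 140], 0.68), ([352, 153, 368, 172], 0.59)]
canister [([532, 94, 557, 138], 0.84)]
```

View pics/w1.png

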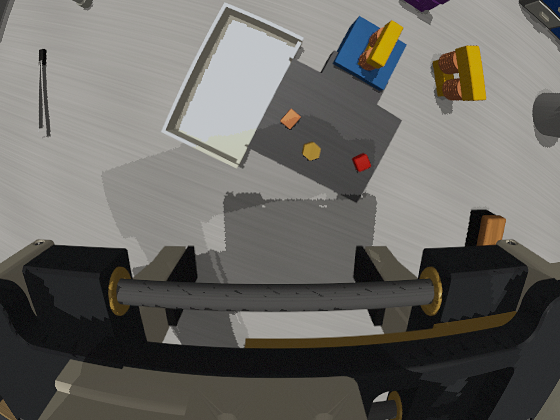

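The wrist view shows the jig clearly: scraps at (290,119), (312,151) and (362,162), pocket coils at (383,45), and the bigger free yellow one at (460,73). The brush is only just visible at (487,230). I'll take a second jig view with a baseline, then turn towards the brush.

```bash
python3 -m creep '[[87,0.2,-1,0,0,0,-2],[87,0.2,-1,0,0,0,-2],[87,0.2,-1,0,0,0,-2],[87,0.2,-1,0,0,0,-2],[87,0,0,0,0,0,0],[87,0,0,0,0,0,0]]' >/dev/null
python3 - <<'E'
from h import *
p=cap('wrist');save(p,'w2.png');np.save('w2.npy',p,allow_pickle=True)
for t in ['jig','coils','scrap_hex','scrap_bar','scrap_cube']:
    print(t,[(np.round(d['bbox'],1).tolist(),round(d['conf'],2)) for d in search_frame(p,t)][:4])
E
python3 -m creep '[[87,0,0,0,0,0,-7],[87,0,0,0,0,0,-7],[87,0,0,0,0,0,-7],[87,0,0,0,0,0,-7],[87,0,0,0,0,0,-7],[87,0,0,0,0,0,-7],[87,0,0,0,0,0,-7],[87,0,0,0,0,0,-7]]' >/dev/null; python3 -m creep '[[87,0,0,0,0,0,-7],[87,0,0,0,0,0,-7],[87,0,0,0,0,0,-7],[87,0,0,0,0,0,-5],[87,0,0,0,0,0,0],[87,0,0,0,0,0,0]]'
python3 - <<'E'
from h import *
p=cap('wrist');save(p,'w3.png');np.save('w3.npy',p,allow_pickle=True)
for t in ['brush','canister','hammer']:
    print(t,[(np.round(d['bbox'],1).tolist(),round(d['conf'],2)) for d in search_frame(p,t)][:4])
a=cv2.imread('pics/w2.png')[0:300];b=cv2.imread('pics/w3.png')[0:300]
cv2.imwrite('pics/w23.png',np.vstack([a,b]))
E
```

```text
jig [([81.8, 1.5, 302.5, 190.2], 0.85)]
coils [([237.1, 0.0, 269.6, 54.5], 0.91), ([337.1, 0.0, 385.1, 63.8], 0.79)]
scrap_hex [([201.8, 136.7, 226.0, 153.0], 0.64)]
scrap_bar [([176.5, 107.4, 195.3, 125.3], 0.78), ([411.5, 175.9, 480.1, 250.0], 0.36)]
scrap_cube [([257.6, 136.5, 274.5, 156.5], 0.52)]
time_s: 6.22
tcp_pos: [0.4396, -0.039, 0.2266]
eef_rot: [-180.0, 0.0, -68.4]
contact_force: [0.0, -0.0, 0.1]
gripper_width: 0.0865
gripper_force: 0.0
brush [([292.9, 0.0, 390.4, 39.0], 0.7)]
canister []
hammer [([294.1, 0.0, 392.6, 36.5], 0.22)]
```

View pics/w23.png

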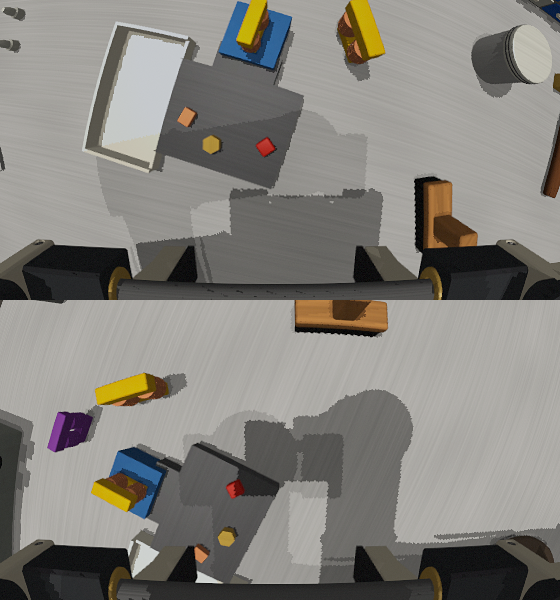

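The two frames show the jig at left (w2: bed -y corners about (303,95) and (272,188)). The brush is at (445,215) in w2 and cut off at the top of w3 (340,15). I'll step towards the brush for two complete views of it.

```bash
python3 -m creep '[[87,0,-1,0.5,0,0,0],[87,0,-1,0.5,0,0,0],[87,0,-1,0.5,0,0,0],[87,0,0,0,0,0,0],[87,0,0,0,0,0,0]]' >/dev/null
python3 - <<'E'
from h import *
p=cap('wrist');save(p,'w4.png');np.save('w4.npy',p,allow_pickle=True)
E
python3 -m creep '[[87,-0.6,-1,0,0,0,0],[87,-0.6,-1,0,0,0,0],[87,0,0,0,0,0,0],[87,0,0,0,0,0,0]]'
python3 - <<'E'
from h import *
np.set_printoptions(precision=4,suppress=True)
p=cap('wrist');save(p,'w5.png');np.save('w5.npy',p,allow_pickle=True)
W={i:np.load(f'w{i}.npy',allow_pickle=True).item() for i in (1,2,3,4,5)}
G={i:cv2.cvtColor(W[i]['frame'],cv2.COLOR_RGB2GRAY) for i in W}
def sub(i,q):
    c=np.array([[q]],np.float32);c=cv2.cornerSubPix(G[i],c,(4,4),(-1,-1),(3,30,.01))[0,0]
    return c if np.linalg.norm(c-q)<4 else np.array(q,float)
for n,d in {'bed+x-y':{1:(401,121),2:(303,95),3:(197,145)},'bed-x-y':{1:(357,201),2:(272,188),3:(279,185)},'blk+x+y':{1:(359,16),2:(242,3)},'blk+x-y':{1:(406,44),2:(292,17)},
 'tray+x+y':{1:(227,5),2:(117,23)},'tray+x-y':{1:(303,40),2:(195,40)},'tray-x+y':{1:(163,130),2:(83,150)},'tray-x-y':{1:(240,166),2:(154,172)}}.items():
    c={i:sub(i,q) for i,q in d.items()};X,e=tri([ray(W[i],q) for i,q in c.items()]);print(n,X,np.round(e,4),{i:np.round(v-d[i],1).tolist() for i,v in c.items()})
B=dict(scrap_hex={1:(312.5,152),2:(213.9,144.8)},scrap_bar={1:(290,120.5),2:(185.9,116.4)},scrap_cube={1:(360,162.5),2:(266,146.5)})
for n,d in B.items(): print(n,tri([ray(W[i],q) for i,q in d.items()]))
cv2.imwrite('pics/w45.png',np.vstack([cv2.imread(f'pics/w{i}.png')[0:290,150:550] for i in (4,5)]))
E
```

```text
time_s: 7.22
tcp_pos: [0.4089, -0.1645, 0.2636]
eef_rot: [180.0, 0.0, -68.7]
contact_force: [-0.5, 0.4, 0.0]
gripper_width: 0.0868
gripper_force: 0.0
bed+x-y [ 0.5412 -0.049   0.026 ] [0.0024 0.0018 0.0036] {1: [0.5, -1.0], 2: [-0.0, 0.4], 3: [0.0, 0.0]}
bed-x-y [ 0.4341 -0.0374  0.0311] [0.0006 0.0015 0.0009] {1: [-1.2, 1.5], 2: [0.0, 0.0], 3: [-0.3, 3.7]}
blk+x+y [0.6324 0.0413 0.0302] [0.0016 0.0016] {1: [-0.0, -0.6], 2: [0.0, 0.0]}
blk+x-y [ 0.6213 -0.016   0.0469] [0.0002 0.0002] {1: [0.3, 0.3], 2: [-0.1, -0.2]}
tray+x+y [0.5866 0.1791 0.0381] [0.0001 0.0001] {1: [-1.1, 0.7], 2: [-0.2, 1.4]}
tray+x-y [ 0.585   0.0912 -0.0068] [0.0033 0.0033] {1: [-3.5, -0.4], 2: [1.1, 3.4]}
tray-x+y [0.4354 0.1947 0.0371] [0.0002 0.0002] {1: [1.6, -0.3], 2: [1.0, -2.1]}
tray-x-y [0.4202 0.1051 0.0135] [0.0016 0.0016] {1: [-2.7, -1.2], 2: [0.0, 0.0]}
scrap_hex (array([0.4689, 0.0336, 0.0377]), [np.float64(9.007602210606836e-05), np.float64(9.007602210606405e-05)])
scrap_bar (array([0.4924, 0.0691, 0.0421]), [np.float64(0.001146941554285567), np.float64(0.0011469415542857111)])
scrap_cube (array([ 0.4784, -0.0218,  0.0315]), [np.float64(0.00029641806339360293), np.float64(0.00029641806339364586)])
```

View pics/w45.png

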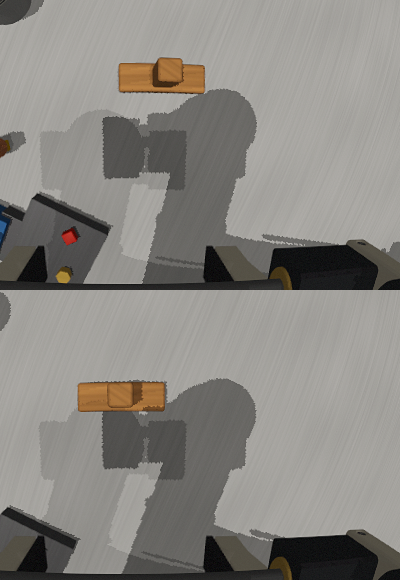

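```bash
python3 - <<'E'
from h import *
np.set_printoptions(precision=4,suppress=True)
W={i:np.load(f'w{i}.npy',allow_pickle=True).item() for i in (2,4,5)}
def cols(i):
    h=cv2.cvtColor(W[i]['frame'],cv2.COLOR_RGB2HSV);m=cv2.inRange(h,(5,110,40),(18,255,255));z=np.zeros_like(m);z[40:135,200:370]=m[40:135,200:370]
    c=max(cv2.findContours(z,0,1)[0],key=cv2.contourArea);return cv2.boundingRect(c),cv2.boxPoints(cv2.minAreaRect(c))
for i in (4,5): print(i,cols(i)[0],cols(i)[1].tolist())
H={4:[(308,58),(332,58),(333,80)],5:[(258,91),(283,92),(283,117)]}
Bk={4:[(269,64),(354,66),(355,93),(270,91)],5:[(229,94),(316,92),(315,121),(229,120)]}
for nm,D in (('h',H),('b',Bk)):
    P=[]
    for k in range(len(D[4])):
        X,e=tri([ray(W[i],D[i][k]) for i in (4,5)]);P.append(X);print(nm,k,X,np.round(e[0],4))
    z=.115 if nm=='h' else .048
    for i in (4,5):
        Q=np.array([atz(W[i],q,z) for q in D[i]]);print(i,Q[:,:2].tolist(),'len',[np.linalg.norm(Q[k]-Q[k-1]) for k in range(1,len(Q))],'c',(Q[0]+Q[2])/2,'yaw',np.degrees(np.arctan2(*(Q[1]-Q[0])[:2][::-1])))
s=r.get_state();print(s['tcp_pos'],s['eef_rot'],s['joints'])
E
```

```text
4 (269, 58, 86, 36) [[268.24981689453125, 91.00694274902344], [269.21282958984375, 56.33924865722656], [354.86895751953125, 58.71858215332031], [353.90594482421875, 93.38627624511719]]
5 (228, 92, 87, 30) [[227.63510131835938, 92.36116027832031], [313.96136474609375, 91.17861938476562], [314.3559265136719, 119.98143005371094], [228.0296630859375, 121.16397094726562]]
h 0 [ 0.4595 -0.2523  0.1067] 0.0008
h 1 [ 0.4377 -0.2602  0.1108] 0.0001
h 2 [ 0.4297 -0.2381  0.1219] 0.0007
4 [[0.45902992932273073, -0.2501536108232865], [0.4382092003374275, -0.25931792614663507], [0.42950873952499957, -0.2396601962509196]] len [np.float64(0.022748350068196317), np.float64(0.021497078010778565)] c [ 0.4443 -0.2449  0.115 ] yaw -156.24314079613043
5 [[0.4595853884861184, -0.25235116211265013], [0.43759263392564635, -0.25984282296906624], [0.42893138064589215, -0.23779496225546254]] len [np.float64(0.023233730555912067), np.float64(0.02368808709926833)] c [ 0.4443 -0.2451  0.115 ] yaw -161.18898936567234
b 0 [ 0.4959 -0.2413  0.0401] 0.0004
b 1 [ 0.4013 -0.2813  0.0284] 0.0001
b 2 [ 0.3914 -0.2475  0.0466] 0.0001
b 3 [ 0.4838 -0.2121  0.0421] 0.0007
4 [[0.4955696524203387, -0.24040741840291996], [0.40473628695953245, -0.2767613272609225], [0.39178318102355647, -0.24733276773145835], [0.4830426558153393, -0.21135440302526762]] len [np.float64(0.0978381672466954), np.float64(0.03215311912346658), np.float64(0.09809553744286084)] c [ 0.4437 -0.2439  0.048 ] yaw -158.18740991866653
5 [[0.4943285416824378, -0.24105603409733625], [0.4029929968600346, -0.2790578866957063], [0.39150845126456835, -0.2474176426250844], [0.4836702426298854, -0.21282600341658267]] len [np.float64(0.09892584368562882), np.float64(0.033660062869562024), np.float64(0.09843971399184061)] c [ 0.4429 -0.2442  0.048 ] yaw -157.40933872980622
[ 0.4094 -0.1641  0.2637] [179.9852   0.0174 -68.6179] [  3.923   -3.6875 -23.5337  -0.0129 -70.1732  17.4634]
```

Jig: origin (0.4947, 0.0266), yaw -6.0°, and the height checks agree (bed 0.031, block 0.047, tray wall 0.037). Brush: (0.4437, -0.2445), yaw 22°, with the handle top measured at about 0.113. Going in to grip it.

```bash
python3 -m creep '[[87,0.343,-0.804,0,0,0,0.6],[87,0.343,-0.804,0,0,0,0],[87,0.343,-0.804,0,0,0,0],[87,0.343,-0.804,0,0,0,0],[87,0,0,-1,0,0,0],[87,0,0,-1,0,0,0],[87,0,0,-1,0,0,0],[87,0,0,0,0,0,0]]'; python3 -m creep '[[87,0,0,-1,0,0,0],[87,0,0,-1,0,0,0],[87,0,0,-1,0,0,0],[87,0,0,-1,0,0,0],[87,0,0,-0.55,0,0,0],[87,0,0,0,0,0,0]]'
```

```text
time_s: 7.93
tcp_pos: [0.4416, -0.243, 0.184]
eef_rot: [179.6, 0.3, -68.0]
contact_force: [-0.8, 0.7, -0.7]
gripper_width: 0.0872
gripper_force: 0.0
time_s: 8.43
tcp_pos: [0.4431, -0.2438, 0.0734]
eef_rot: [179.8, 0.1, -68.0]
contact_force: [0.6, 0.5, -0.4]
gripper_width: 0.0868
gripper_force: 0.0
```

```bash
python3 -m creep '[[10,0,0,0,0,0,0],[10,0,0,0,0,0,0],[10,0,0,0,0,0,0],[10,0,0,0,0,0,0],[10,0,0,0,0,0,0],[10,0,0,0,0,0,0],[10,0,0,0,0,0,0],[10,0,0,0,0,0,0]]' 40;  python3 -m creep '[[10,0,0,0,0,0,0],[10,0,0,0,0,0,0],[10,0,0,0.5,0,0,0],[10,0,0,1,0,0,0],[10,0,0,1,0,0,0],[10,0,0,0,0,0,0],[10,0,0,0,0,0,0]]'
```

```text
time_s: 9.1
tcp_pos: [0.444, -0.2449, 0.0755]
eef_rot: [-180.0, -0.0, -68.0]
contact_force: [0.6, 0.2, -0.5]
gripper_width: 0.0391
gripper_force: 0.0
time_s: 9.68
tcp_pos: [0.4447, -0.2449, 0.1389]
eef_rot: [-179.9, -0.1, -68.0]
contact_force: [-0.9, 1.1, -2.6]
gripper_width: 0.0235
gripper_force: 40.0
```

The fingers may still have been closing when the lift began, so I'll set it down and regrip at a known height.

```bash
python3 -m creep '[[10,0,0,-1,0,0,0],[10,0,0,-1,0,0,0],[10,0,0,-0.3,0,0,0],[10,0,0,0,0,0,0],[10,0,0,0,0,0,0]]' 40; python3 -m creep '[[34,0,0,0,0,0,0],[34,0,0,0,0,0,0],[34,0,0,0,0,0,0],[34,0,0,-0.24,0,0,0],[34,0,0,0,0,0,0]]'; python3 -m creep '[[10,0,0,0,0,0,0],[10,0,0,0,0,0,0],[10,0,0,0,0,0,0],[10,0,0,0,0,0,0],[10,0,0,0,0,0,0],[10,0,0,0,0,0,0]]' 40
```

```text
time_s: 10.1
tcp_pos: [0.4436, -0.2449, 0.0799]
eef_rot: [179.9, 0.0, -68.0]
contact_force: [0.5, 0.3, -0.5]
gripper_width: 0.0237
gripper_force: 40.0
time_s: 10.52
tcp_pos: [0.4438, -0.2448, 0.074]
eef_rot: [-180.0, 0.0, -68.0]
contact_force: [0.4, 0.1, -0.0]
gripper_width: 0.034
gripper_force: 0.0
time_s: 11.02
tcp_pos: [0.4438, -0.2448, 0.0743]
eef_rot: [180.0, 0.0, -68.0]
contact_force: [0.0, 0.4, -0.8]
gripper_width: 0.0243
gripper_force: 40.0
```

```bash
python3 -m creep '[[10,0,0,1,0,0,0],[10,0,0,1,0,0,0],[10,0.2,0.9,0,0,0,-4],[10,0.2,0.9,0,0,0,-4],[10,0.2,0.9,0,0,0,-4],[10,0.2,0.9,0,0,0,-4],[10,0.2,0.9,0,0,0,-4],[10,0.2,0.9,0,0,0,-4]]'; python3 -m creep '[[10,0.2,0.9,0,0,0,-4],[10,0,0,0,0,0,0],[10,0,0,-0.34,0,0,0],[10,0,0,-0.34,0,0,0],[10,0,0,0,0,0,0],[10,0,0,0,0,0,0]]'
python3 - <<'E'
from h import *
p=cap('wrist');save(p,'w6.png');q=cap('side');save(q,'s6.png')
a=cv2.resize(cv2.imread('pics/s6.png')[150:330,190:400],None,fx=2,fy=2);b=cv2.imread('pics/w6.png')[0:360]
cv2.imwrite('pics/c6.png',np.hstack([np.vstack([a]),cv2.resize(b,None,fx=.64,fy=1)[:,:358]]))
E
```

```text
time_s: 11.68
tcp_pos: [0.4739, -0.1088, 0.1244]
eef_rot: [-180.0, 0.0, -92.2]
contact_force: [0.3, 0.3, -1.7]
gripper_width: 0.0241
gripper_force: 40.0
time_s: 12.18
tcp_pos: [0.4779, -0.0882, 0.1063]
eef_rot: [179.9, -0.0, -96.1]
contact_force: [-0.2, -0.7, -1.0]
gripper_width: 0.0238
gripper_force: 40.0
```

View pics/c6.png

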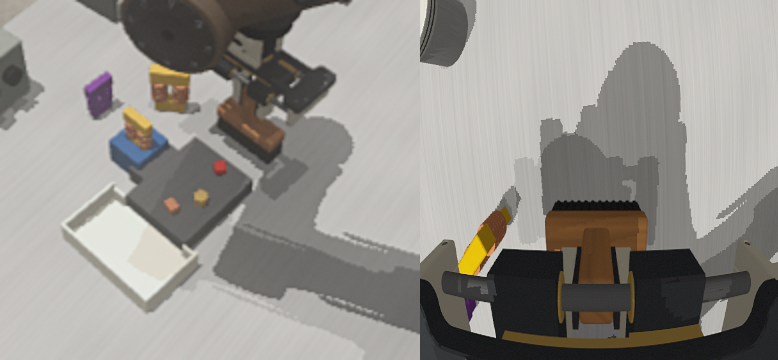

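The brush is gripped upright, parallel to the bed's -y edge and just above bed level, with the scraps ahead of it (red 220,167; brass 201,197; copper 171,205 in the left half). Sweeping slowly towards the tray now.

```bash
python3 -m creep '[[10,0.042,0.4,0,0,0,0],[10,0.042,0.4,0,0,0,0],[10,0.042,0.4,0,0,0,0],[10,0.042,0.4,0,0,0,0],[10,0.042,0.4,0,0,0,0],[10,0.042,0.4,0,0,0,0],[10,0.042,0.4,0,0,0,0],[10,0.042,0.4,0,0,0,0]]'; python3 -m creep '[[10,0.042,0.4,0,0,0,0],[10,0.042,0.4,0,0,0,0],[10,0.042,0.4,0,0,0,0],[10,0.042,0.4,0,0,0,0],[10,0.042,0.4,0,0,0,0],[10,0.042,0.4,0,0,0,0],[10,0.042,0.4,0,0,0,0],[10,0.042,0.4,0,0,0,0]]'; python3 -m creep '[[10,0.042,0.4,0,0,0,0],[10,0.042,0.4,0,0,0,0],[10,0.02,0.2,0,0,0,0],[10,0,0,0,0,0,0],[10,0,0,0,0,0,0]]'
```

```text
time_s: 12.95
tcp_pos: [0.4874, -0.0061, 0.1074]
eef_rot: [-180.0, 0.0, -96.0]
contact_force: [-0.5, -0.3, -0.3]
gripper_width: 0.0239
gripper_force: 40.0
time_s: 13.62
tcp_pos: [0.4958, 0.0736, 0.1073]
eef_rot: [180.0, -0.0, -96.0]
contact_force: [-0.4, -0.7, -0.9]
gripper_width: 0.024
gripper_force: 40.0
time_s: 14.03
tcp_pos: [0.4982, 0.0979, 0.1072]
eef_rot: [180.0, -0.0, -96.0]
contact_force: [-0.0, 0.1, -1.2]
gripper_width: 0.0241
gripper_force: 40.0
```

```bash
python3 - <<'E'
from h import *
q=cap('side');save(q,'s7.png')
cv2.imwrite('pics/c7.png',cv2.resize(q['frame'][180:330,200:380,::-1],None,fx=3,fy=3))
for t in ['scrap_hex','scrap_bar','scrap_cube']:
    for d in search_frame(q,t)[:2]:
        b=d['bbox'];X=atz(q,((b[0]+b[2])/2,(b[1]+b[3])/2),.011);e=X[:2]-[.4947,.0266];print(t,round(d['conf'],2),np.round(b),e@[.9945,-.1045],e@[.1045,.9945])
E
```

```text
scrap_hex 0.47 [265. 273. 274. 282.] -0.03894432002504227 0.09960353489843549
```

View pics/c7.png

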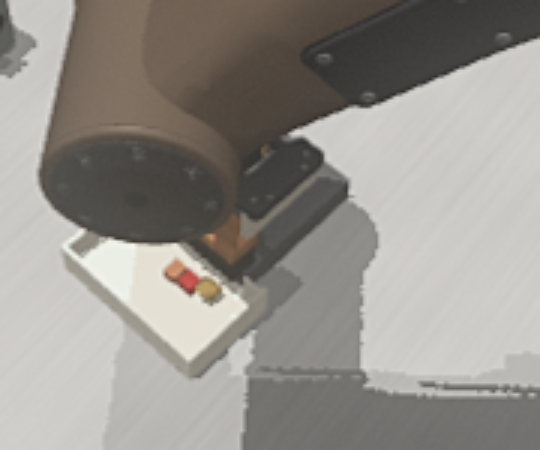

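All three scraps lie on the tray floor in the crop: copper (175,270), red (188,281), brass (207,289). I'll take the brush back to the open counter.

```bash
python3 -m creep '[[10,0,0,1,0,0,0],[10,0,0,1,0,0,0],[10,-0.1,-1,0,0,0,0],[10,-0.1,-1,0,0,0,0],[10,-0.1,-1,0,0,0,0],[10,-0.1,-1,0,0,0,0],[10,-0.1,-1,0,0,0,0],[10,-0.1,-1,0,0,0,0]]'; python3 -m creep '[[10,-0.1,-1,0,0,0,0],[10,-0.1,-1,0,0,0,0],[10,-0.1,-1,0,0,0,0],[10,-0.1,-1,0,0,0,0],[10,-0.1,-1,0,0,0,0],[10,-0.1,-1,0,0,0,0],[10,0,0,-1,0,0,0],[10,0,0,-1,0,0,0]]';python3 -m creep '[[10,0,0,-0.8,0,0,0],[10,0,0,0,0,0,0],[10,0,0,-0.2,0,0,0],[10,0,0,-0.2,0,0,0],[10,0,0,0,0,0,0],[10,0,0,0,0,0,0]]'
```

```text
time_s: 14.9
tcp_pos: [0.4829, -0.0538, 0.1575]
eef_rot: [-180.0, 0.0, -96.0]
contact_force: [1.0, -0.5, -1.8]
gripper_width: 0.0238
gripper_force: 40.0
time_s: 15.57
tcp_pos: [0.469, -0.2042, 0.108]
eef_rot: [-179.8, 0.0, -96.2]
contact_force: [0.6, 0.8, -1.6]
gripper_width: 0.0238
gripper_force: 40.0
time_s: 16.07
tcp_pos: [0.4689, -0.2023, 0.0781]
eef_rot: [-179.9, -0.0, -96.0]
contact_force: [0.4, 0.7, -0.4]
gripper_width: 0.0237
gripper_force: 40.0
```

```bash
python3 -m creep '[[10,0,0,-0.12,0,0,0],[10,0,0,0,0,0,0],[10,0,0,0,0,0,0]]'; python3 -m creep '[[50,0,0,0,0,0,0],[50,0,0,0,0,0,0],[50,0,0,0,0,0,0],[50,0,0,0,0,0,0],[50,0,0,0,0,0,0],[50,0,0,0,0,0,0]]';python3 -m creep '[[70,0,0,0.5,0,0,0],[70,0,0,1,0,0,0],[70,0,0,1,0,0,0],[70,0,0,1,0,0,0],[70,0,0,1,0,0,0],[70,0,0,1,0,0,0],[70,0,0,1,0,0,0],[70,0,0,0,0,0,0]]'
```

```text
time_s: 16.32
tcp_pos: [0.4685, -0.2023, 0.0746]
eef_rot: [-180.0, 0.0, -96.0]
contact_force: [-0.9, 0.1, -0.5]
gripper_width: 0.0235
gripper_force: 40.0
time_s: 16.82
tcp_pos: [0.4684, -0.2024, 0.0744]
eef_rot: [-180.0, -0.0, -96.0]
contact_force: [0.3, 0.5, 0.4]
gripper_width: 0.0492
gripper_force: 0.0
time_s: 17.48
tcp_pos: [0.4707, -0.2031, 0.2421]
eef_rot: [-179.5, -0.1, -96.0]
contact_force: [1.1, 0.4, 0.7]
gripper_width: 0.0698
gripper_force: 0.0
```

```bash
python3 -m creep '[[44,-0.1,1,0,0,0,7],[44,-0.1,1,0,0,0,7],[44,-0.1,1,0,0,0,7],[44,-0.1,1,0,0,0,7],[44,-0.1,1,0,0,0,7],[44,-0.1,1,0,0,0,7],[44,0,0.8,0,0,0,7],[44,0,0,0,0,0,7]]' >/dev/null; python3 -m creep '[[44,0,0,0,0,0,7],[44,0,0,0,0,0,7],[44,0,0,0,0,0,7],[44,0,0,0,0,0,7],[44,0,0,0,0,0,6],[44,0,0,0,0,0,0],[44,0,0,0,0,0,0]]'
python3 - <<'E'
from h import *
p=cap('wrist');save(p,'w8.png');np.save('w8.npy',p,allow_pickle=True)
E
python3 -m creep '[[44,0,1,0,0,0,0],[44,0,1,0,0,0,0],[44,0,1,0,0,0,0],[44,0,0,0,0,0,0],[44,0,0,0,0,0,0]]'
python3 - <<'E'
from h import *
p=cap('wrist');save(p,'w9.png');np.save('w9.npy',p,allow_pickle=True)
for t in ['coils']: print(t,[(np.round(d['bbox'],1).tolist(),round(d['conf'],2)) for d in search_frame(p,t)][:4])
q=[]
for i in (8,9):
    P=np.load(f'w{i}.npy',allow_pickle=True).item();u=proj(P,[.5942,.0161,.098]);x,y=np.clip(u.astype(int),[50,40],[500,380]);print(i,u,x-50,y-40)
    q.append(cv2.resize(cv2.imread(f'pics/w{i}.png')[max(y-40,0):y+60,x-50:x+90],None,fx=5,fy=5)[:500])
    print(q[-1].shape)
cv2.imwrite('pics/c9.png',cv2.resize(np.vstack(q),None,fx=.59,fy=.59))
E
```

```text
time_s: 18.73
tcp_pos: [0.4533, -0.0323, 0.2367]
eef_rot: [-180.0, 0.0, -6.2]
contact_force: [-0.4, 0.2, -0.2]
gripper_width: 0.0437
gripper_force: 0.0
time_s: 19.2
tcp_pos: [0.4533, 0.0435, 0.2367]
eef_rot: [180.0, 0.0, -6.0]
contact_force: [-0.2, 0.0, -0.3]
gripper_width: 0.0441
gripper_force: 0.0
coils [([351.0, 2.9, 412.5, 52.7], 0.8), ([274.3, 18.9, 299.8, 73.6], 0.71)]
8 [204.4000378   54.83730555] 154 14
(500, 700, 3)
9 [287.90088436  44.08634551] 237 4
(500, 700, 3)
```

View pics/c9.png

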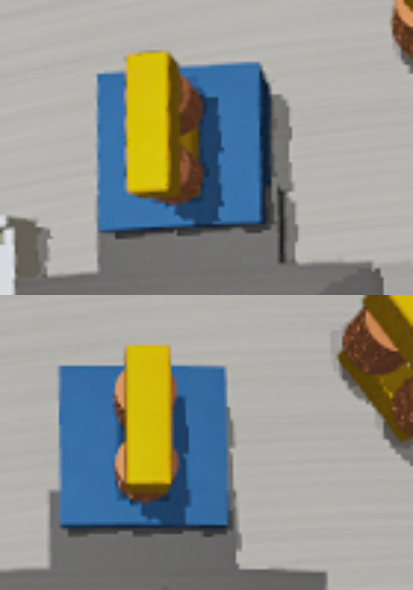

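The pocket pair is the smaller yellow one, with its head top face centred at about (147,123) in the upper crop and (148,415) in the lower one. The bigger yellow one only shows at the right edge. Triangulating the head.

```bash
python3 - <<'E'
from h import *
np.set_printoptions(precision=4,suppress=True)
W={i:np.load(f'w{i}.npy',allow_pickle=True).item() for i in (8,9)}
off={8:(154,14),9:(237,4)};sc=2.95
C={8:[(127,191),(168,193),(168,54),(127,57)],9:[(126,190),(170,188),(170,51),(126,52)]}
U={i:[np.array(q)/sc+off[i] for q in C[i]] for i in C}
X=[tri([ray(W[i],U[i][k]) for i in U]) for k in range(4)]
for x,e in X: print(x,e[0])
print('mean',np.mean([x for x,e in X],0))
for i in U:
    Q=np.array([atz(W[i],q,.098) for q in U[i]]);print(i,Q.mean(0),'len',np.linalg.norm(Q[3]-Q[0]),np.linalg.norm(Q[1]-Q[0]),'yaw',np.degrees(np.arctan2(*((Q[3]-Q[0]+Q[2]-Q[1])[:2][::-1]))))
s=r.get_state();print(s['tcp_pos'],s['eef_rot'],s['joints'])
E
```

```text
[0.5726 0.0258 0.0962] 0.0003691107064361652
[0.5706 0.0125 0.0986] 0.0007011910510343471
[0.6151 0.0077 0.0991] 0.0004047869499494945
[0.6168 0.0211 0.0972] 0.0001333365220450768
mean [0.5938 0.0168 0.0978]
8 [0.5935 0.0167 0.098 ] len 0.043906026014431665 0.013117991703596876 yaw -5.921683363120599
9 [0.594  0.0168 0.098 ] len 0.044945889885174534 0.013417078385101602 yaw -6.152407429075425
[0.4532 0.0425 0.2367] [179.9906   0.0107  -6.0864] [ 30.2758  -1.1385 -24.7249   0.0013 -66.4278  53.6373]
```

Coil head centre is (0.594, 0.0167), top 0.098, yaw -6°, which agrees with the jig's pocket. Approaching.

```bash
python3 -m creep '[[44,0.94,-0.172,0,0,0,0],[44,0.94,-0.172,0,0,0,0],[44,0.94,-0.172,0,0,0,0],[44,0.94,-0.172,0,0,0,0],[44,0.94,-0.172,0,0,0,0],[44,0.94,-0.172,0,0,0,0],[44,0,0,-1,0,0,0],[44,0,0,-1,0,0,0]]'; python3 -m creep '[[44,0,0,-1,0,0,0],[44,0,0,-1,0,0,0],[44,0,0,0,0,0,0],[44,0,0,0,0,0,0]]'
```

```text
time_s: 19.97
tcp_pos: [0.5962, 0.0155, 0.1866]
eef_rot: [-180.0, -0.1, -6.2]
contact_force: [-0.5, 0.8, -0.9]
gripper_width: 0.044
gripper_force: 0.0
time_s: 20.3
tcp_pos: [0.5936, 0.0156, 0.136]
eef_rot: [179.9, 0.2, -6.1]
contact_force: [-0.0, 0.4, 0.6]
gripper_width: 0.0437
gripper_force: 0.0
```

```bash
python3 -m creep '[[44,0,0.04,-0.9,0,0,0],[44,0,0,-0.9,0,0,0],[44,0,0,-0.85,0,0,0],[44,0,0,0,0,0,0],[44,0,0,0,0,0,0]]'; python3 -m creep '[[4,0,0,0,0,0,0],[4,0,0,0,0,0,0],[4,0,0,0,0,0,0],[4,0,0,0,0,0,0],[4,0,0,0,0,0,0],[4,0,0,0,0,0,0],[4,0,0,0,0,0,0],[4,0,0,0,0,0,0]]' 25; python3 -m creep '[[4,0,0,0,0,0,0],[4,0,0,0,0,0,0],[4,0,0,0,0,0,0],[4,0,0,0,0,0,0]]' 50
```

```text
time_s: 20.72
tcp_pos: [0.5949, 0.0176, 0.0717]
eef_rot: [180.0, -0.0, -6.0]
contact_force: [0.4, 0.4, 1.4]
gripper_width: 0.0441
gripper_force: 0.0
time_s: 21.38
tcp_pos: [0.5949, 0.0179, 0.0715]
eef_rot: [-180.0, -0.1, -6.0]
contact_force: [-0.5, -0.9, 6.2]
gripper_width: 0.0169
gripper_force: 23.4
time_s: 21.72
tcp_pos: [0.5948, 0.0179, 0.0714]
eef_rot: [-180.0, -0.1, -6.0]
contact_force: [-1.3, -0.6, 6.0]
gripper_width: 0.0151
gripper_force: 46.7
```

```bash
python3 -m creep '[[4,0,0,0.3,0,0,0],[4,0,0,0.3,0,0,0],[4,0,0,0.3,0,0,0],[4,0,0,0.3,0,0,0],[4,0,0,0,0,0,0]]' 55; python3 -m creep '[[4,0,0,0.5,0,0,0],[4,0,0,0.5,0,0,0],[4,0,0,0.5,0,0,0],[4,0,0,0.5,0,0,0],[4,0,0,0.5,0,0,0],[4,0,0,0.5,0,0,0],[4,0,0,0,0,0,0],[4,0,0,0,0,0,0]]'
```

```text
time_s: 22.13
tcp_pos: [0.5954, 0.0181, 0.1026]
eef_rot: [-179.9, -0.2, -6.0]
contact_force: [0.5, 0.6, -2.6]
gripper_width: 0.015
gripper_force: 51.4
time_s: 22.8
tcp_pos: [0.5945, 0.018, 0.1758]
eef_rot: [-179.9, -0.1, -6.0]
contact_force: [-0.7, -0.3, -2.9]
gripper_width: 0.0151
gripper_force: 51.4
```

```bash
python3 -m creep '[[4,0,0,0.8,0,0,0],[4,0,0,0.8,0,0,-6],[4,0.3,0,0.8,0,0,-6],[4,0.5,0,0.8,0,0,-6],[4,0.5,0,0.8,0,0,-6],[4,0.5,0,0.8,0,0,-6],[4,0.5,0,0.8,0,0,-6],[4,0.5,0,0.8,0,0,-6]]'; python3 -m creep '[[4,0.5,0,0.8,0,0,-6],[4,0.5,0,0.8,0,0,-6],[4,0.5,0,0.8,0,0,-6],[4,0.5,0,0.8,0,0,-6],[4,0.5,0,0.8,0,0,-6],[4,0,0,0,0,0,-6],[4,0,0,0,0,0,-6],[4,0,0,0,0,0,-6]]'
python3 - <<'E'
from h import *
s=r.get_state();print(s['joints'].round(1))
q=cap('side');save(q,'s10.png');cv2.imwrite('pics/c10.png',cv2.resize(q['frame'][100:330,160:400,::-1],None,fx=2.5,fy=2.5))
E
```

```text
time_s: 23.47
tcp_pos: [0.6644, 0.0179, 0.3348]
eef_rot: [179.9, 0.1, -48.3]
contact_force: [0.8, 0.6, -1.5]
gripper_width: 0.0148
gripper_force: 51.4
time_s: 24.13
tcp_pos: [0.7273, 0.0182, 0.4333]
eef_rot: [179.9, -0.0, -96.3]
contact_force: [0.6, 0.0, -2.7]
gripper_width: 0.0152
gripper_force: 51.4
[ 16.7  23.9  31.6  -0.  -97.9 -23. ]
```

View pics/c10.png

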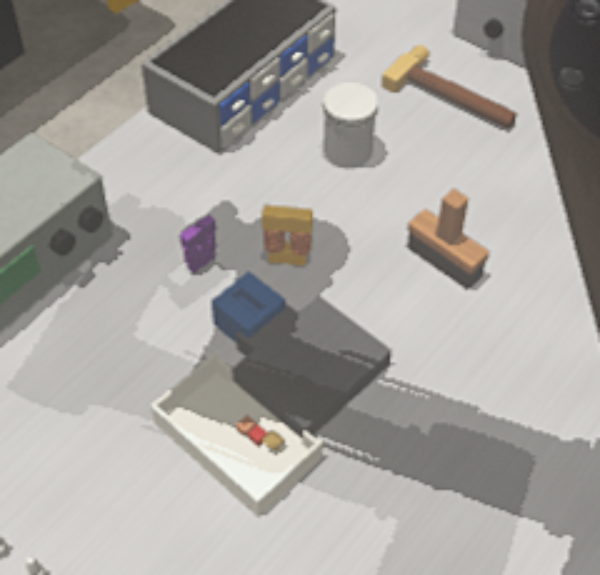

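The side crop shows the pocket empty (248,305), the brush standing upright on the counter (450,240), the scraps in the tray (260,432) and the bystanders untouched. Now I'll tip the coil pair outwards.

```bash
python3 -m creep '[[4,0,0,0.3,2,-6.7,0],[4,0,0,0.3,2,-6.7,0],[4,0,0,0.3,2,-6.7,0],[4,0,0,0.3,2,-6.7,0],[4,0,0,0.3,2,-6.7,0],[4,0,0,0.3,2,-6.7,0],[4,0,0,0,0,0,0]]'
python3 - <<'E'
from h import *
s=r.get_state();print(s['joints'].round(1),Rotation.from_euler('xyz',s['eef_rot'],degrees=True).as_matrix()[:,2].round(3))
E
```

```text
time_s: 24.77
tcp_pos: [0.7219, 0.0166, 0.4763]
eef_rot: [-140.2, 15.0, -90.5]
contact_force: [-0.8, -0.5, -4.8]
gripper_width: 0.0151
gripper_force: 51.4
[ 16.7  -1.8  -7.1   0.  -42.6 -22.7] [ 0.642  0.193 -0.742]
```

```bash
python3 -m creep '[[4,0,0,1,1,-3.4,0],[4,0,0,1,1,-3.4,0],[4,0,0,1,1,-3.4,0],[4,0,0,1,1,-3.4,0],[4,0,0,1,1,-3.4,0],[4,0,0,1,1,-3.4,0],[4,0,0,1,1,-3.4,0],[4,0,0,0,0,0,0]]'
python3 - <<'E'
from h import *
s=r.get_state();print(s['joints'].round(1),Rotation.from_euler('xyz',s['eef_rot'],degrees=True).as_matrix()[:,2].round(3))
E
```

```text
time_s: 25.43
tcp_pos: [0.7261, 0.0174, 0.6587]
eef_rot: [-114.6, 20.5, -82.6]
contact_force: [0.1, -0.4, -0.8]
gripper_width: 0.0148
gripper_force: 51.4
[ 16.8 -10.7  -9.    0.7 -24.7 -23.1] [ 0.883  0.262 -0.39 ]
```

```bash
python3 -m creep '[[4,0,0,1,0.6,-2.1,0],[4,0,0,1,0.6,-2.1,0],[4,0,0,1,0.6,-2.1,0],[4,0,0,1,0.6,-2.1,0],[4,0,0,1,0.6,-2.1,0],[4,0,0,1,0.6,-2.1,0],[4,0,0,1,0.6,-2.1,0],[4,0,0,0,0,0,0]]';python3 -m creep '[[4,0,0,0,0,0,0],[4,0,0,0,0,0,0],[4,0,0,0,0,0,0],[4,0,0,0,0,0,0],[4,0,0,0,0,0,0],[4,0,0,0,0,0,0]]'
python3 - <<'E'
from h import *
s=r.get_state();print(s['joints'].round(1),s['qd'].round(2),Rotation.from_euler('xyz',s['eef_rot'],degrees=True).as_matrix()[:,2].round(3))
q=cap('wrist');save(q,'w11.png');p=cap('top');save(p,'t11.png')
cv2.imwrite('pics/c11.png',np.hstack([q['frame'][60:420,80:480,::-1],p['frame'][30:390,200:560,::-1]]))
E
```

```text
time_s: 26.1
tcp_pos: [0.7259, 0.0174, 0.8376]
eef_rot: [-98.0, 22.1, -76.5]
contact_force: [-1.4, 0.6, -1.0]
gripper_width: 0.0153
gripper_force: 51.4
time_s: 26.6
tcp_pos: [0.727, 0.0179, 0.83]
eef_rot: [-98.6, 22.1, -76.8]
contact_force: [0.6, -0.1, -2.9]
gripper_width: 0.0151
gripper_force: 51.4
[ 16.9 -12.2  -0.8   1.2 -19.4 -23.5] [ 0.06 -0.13  0.13  0.07  0.05  0.06] [ 0.949  0.281 -0.139]
```

View pics/c11.png

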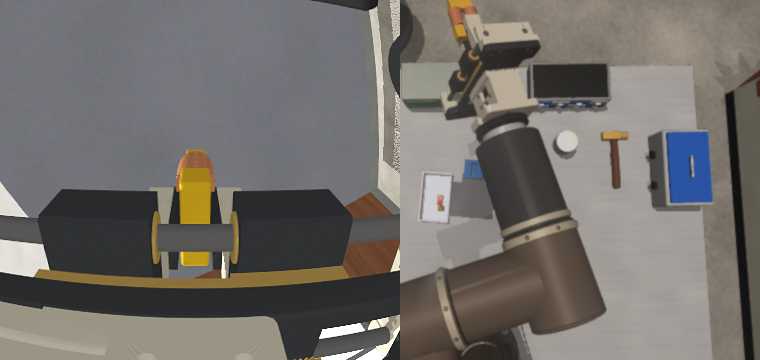

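The wrist and top views show the coil pair held straight along the tool (195,210), about 82° off vertical, touching nothing else. The scraps are still in the tray. Handing in.

```bash
python3 -c "
from plant import close_job
print(close_job())"
```

```text
the job is handed in; nothing more can be done
None
```

I handed the job in with the three scraps in the tray, the brush standing released on the open counter, and the smaller yellow-cored coil pair held at rest on its side, about 8° from level and 0.83 m up; the judge's verdict was not shown.

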